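# Pop and open the touch-latch parts box

### The job

Open the longer of the two galvanised parts boxes for restocking: press its handleless lid down near the front edge (the side facing the robot) and let go, so that the push catch releases and the spring lifts the lid ajar; then push the lid over with the fingertips under its front edge until it rests fully open on its stop. Only touch and push, pick nothing up; keep the shorter box shut and leave the loose pipe fittings and the spanner where they lie.

Things in the scene. Friction and masses are not known exactly. Their poses are not given: they have to be found in the camera images.
- long_box: The longer box, to be opened: galvanised, 130 (its x) x 200 (its y) x 80 high, fixed on feet 0 to 30 high; origin at the centre of its underside, z up, front = its -x side (towards the robot, turned up to 0.38 rad). Its lid is a flat plate 146 x 212 x 6; shut, its underside is 87 above the origin, its top 93, 7 clear of the rim; it overhangs the box's front by 13 and ends by 6.
- long_lid (a joint): Lid angle of the long box, rad: 0 shut and caught; -0.045 hard stop when pressed; about 0.48 ajar on its spring; 1.85 fully open on its stop. The catch lets go near -0.03 (3.5 mm down at long_press, 4 to 5 N; the hard stop is at 5 mm); the lid then rises as the finger withdraws. Pushed past upright (1.6) it falls open and stays; short of that it (about 0.2 kg) sinks back to ajar.
- long_press (a point): Point on the top face of the long box's lid where to press: mid-length, 25 behind the front edge and 115 in front of the hinge line; moves with the lid. Axes as the box's while shut.
- long_edge (a point): Middle of the lower front edge of the long box's lid, 140 from the hinge axis; moves with the lid. This is where a fingertip goes underneath once the lid is ajar (the edge is then about 60 higher than when shut).
- long_hinge (a point): Hinge axis of the long box's lid at mid-length, 62 behind the box's centre and 87 above its underside; the hinge runs along the box's y. It is carried by the lid, so its axes turn with the lid.
- short_box: The shorter box, same make but 130 (its x) x 120 (its y) x 80 high with a lid 146 x 132 x 6; leave it shut. Origin at the centre of its underside. Also on feet 0 to 30 high. The boxes stand side by side, either one on the left.
- short_lid (a joint): Angle of the short box's lid, rad, 0 shut; it has the same catch. Leave it alone.
- coupling: Loose steel pipe coupling, a tube 42 across and 45 high standing on the bench between the boxes, nearer the robot; origin at the centre of its underside. Leave it.
- elbow: Loose steel pipe elbow lying on the bench between the boxes, about 70 x 70 x 38 high; origin on its underside. Leave it.
- spanner: Loose spanner 180 long lying flat on the bench beyond the boxes; origin at mid-length on its underside. Leave it.

How it is judged:
By the outcome, as a careful person would: the job done as asked, in the order asked, and still so for the second after the job is handed in, with the robot touching nothing.
It also fails if it takes over 51 s, if anything falls off the work surface, if the arm or the gripper's body presses on something with over 40 N, if the wrist force passes 120 N, or if a joint passes its speed limit or range.

### The arm

A 6-joint arm with a two-finger parallel gripper is mounted at the origin on the work surface. World frame = base frame: x ahead of the robot, y to its left, z up, the work surface at z = 0. Lengths are in m, angles in degrees, forces in N, time in s.
With the tool pointing down it reaches from about 0.375 to 0.9 m from the base axis. Payload 3.1 kg.
Tool frame: the origin (TCP) lies at the very end of the fingers, on their centre line; the grasp point (between the pads) lies 19 mm behind it (bot.tcp_to_grasp is the distance from the TCP to the grasp point, in m); z points along the fingers, y is the direction in which the jaws open and shut (so a half turn about z gives the same grasp; the last joint's range is limited). The gripper opens to 87 mm and grips with 3 to 60 N. Pads are 19 mm wide; open, the fingers measure 117 mm over their backs; the gripper's body (75 mm by 190 mm) begins 51 mm behind the grasp point.
Start: joints at [-84.425, 30.224, 82.088, -0, 67.689, -10.227], TCP at [0.17, -0.601, 0.223] pointing down, gripper open.
Joint ranges: [-176.69, 176.69], [-43.24, 126.21], [12.49, 139.97], [-82, 262], [0, 151.66], [-163.58, 163.58]. Speed limits (degrees/s): [159.86, 159.86, 180, 180, 180, 180].

### API

Orientations are given as a 3x3 rotation matrix whose columns are the frame's x, y, z axes.
In Python, from rig import telemetry, eyes, order, bot gives the robot as it stands. The module is installed in compiled form; this text tells all that it offers.
- The arm moves only by the tool servo_tool, never from a script. Its argument "targets" is a list of rows, each a list of 2 entries, a list of its own where there are three numbers: the shift along the tool's x, y, z in m, then the turn, a rotation vector about the tool's x, y, z in rad. In form: [[[tx, ty, tz], [wx, wy, wz]], ...]. A call has 1 to 12 rows; each row is the pose to reach, as a shift and turn from the pose commanded when the call began, along the tool's axes at that moment; what a row does not reach only later rows make up. A row lasts 1/8 s, in which the tool goes at most 62.5 mm and 10.7 degrees, less where a joint would pass 70% of its speed; a pose out of reach is approached as far as the arm can. A call with a gripper value outside its range is refused whole. "gripper" is the finger opening in m, from 0 to 0.087, set as the call begins (left out, the last holds). The fingers move at their own pace and stop on an object; the grip force is fixed at half the most. Time passes only in rows, so rows that repeat a pose let the fingers close. It gives the time, the measured TCP pose, the force and the opening at its end, in the units of the state.
- telemetry.read_state(): the state, without advancing time (a new reading comes with each control period).
- eyes.capture(name): name is "side" or "top" or "wrist"; returns a dict with "pixels" (400x640x3 uint8, blue, green, red), "intrinsics" (3x3 intrinsics, pixels), "extrinsics" (4x4, takes a point from camera to world coordinates); the wrist camera has in their place "T_tool_cam" (4x4, takes a point from camera to tool coordinates, whose origin is the TCP and whose axes are the flange's). Camera axes: x right, y down, z forward; pixel columns grow to the right and rows downward; lengths in m; the calibration is good to about 2 mm. A picture is of the moment at which its call begins: read the wrist's pose just before it. There is no depth.
- order.hand_in(): hands the job in, once; it reports no verdict.
The state is a dict: "time_s": time; "joint_positions": joint angles; "qvel": joint speeds; "tau": joint torques, N m; "position": TCP position; "tcp_rot": TCP orientation; "force": force on the tool from outside, world axes, zero at the start; "moment": the same for the moment, N m; "opening": opening from 0.0 (shut) to 1.0 (fully open).
Only numpy, scipy, OpenCV 4.12 (cv2) and the standard library are available. Lean on these libraries where they do the work, as an engineer would, in place of code of your own. Each camera call takes 0.05 s, during which the arm holds its last target. There are 200 camera calls.

## Working session

There is one attempt and no reset: what is moved stays moved. The work goes in short steps, Python scripts to look and compute and a tool call to move; the robot and the scene stay as the last step left them, time stands still between calls to the robot, and variables do not carry over. Pictures are saved under pics/ and viewed, about 8 in all and at most 12, crops included, and the job is handed in when it is done.

Besides the shell and the picture viewer there is one more tool, called as a command line: name --argument value ..., lists and objects as JSON in quotes. servo_tool: Moves the arm, as the interface text tells. Its arguments: {"type":"object","properties":{"targets":{"type":"array","items":{"type":"array"}},"gripper":{"type":"number"}},"required":["targets"]}

```bash
mkdir -p pics
python3 - <<'E'
from rig import telemetry, eyes
import cv2,numpy as np
s=telemetry.read_state();print(s['time_s'],s['position'],s['tcp_rot'],s['force'])
for n in('top','side'):
    c=eyes.capture(n);cv2.imwrite(f'pics/{n}0.png',c['pixels']);np.savez(f'{n}0.npz',**c)
    print(n,c['intrinsics'],c['extrinsics'])
E
```

```text
0.0 [ 0.17016709 -0.60062833  0.22157008] [[ 9.62189768e-01  2.72379889e-01 -2.17673843e-04]
 [ 2.72379716e-01 -9.62187441e-01  2.14896972e-03]
 [ 3.75893095e-04 -2.12700662e-03 -9.99997667e-01]] [ 0.23746598 -0.23739026  1.03359359]
top [[367.10197643   0.         318.27158716]
 [  0.         367.10197643 200.41483637]
 [  0.           0.           1.        ]] [[ 0.01144529 -0.98865845  0.14974472  0.5214158 ]
 [-0.99905603 -0.01758221 -0.039723   -0.00419548]
 [ 0.04190532 -0.14914872 -0.98792642  0.80305103]
 [ 0.          0.          0.          1.        ]]
side [[366.66124748   0.         322.20394463]
 [  0.         366.66124748 203.80857488]
 [  0.           0.           1.        ]] [[ 0.86145799 -0.35519347  0.36294316  0.3847106 ]
 [-0.50780667 -0.60918712  0.60911693 -0.44446035]
 [ 0.00474594 -0.7090336  -0.70515872  0.62275626]
 [ 0.          0.          0.          1.        ]]
```

View pics/top0.png

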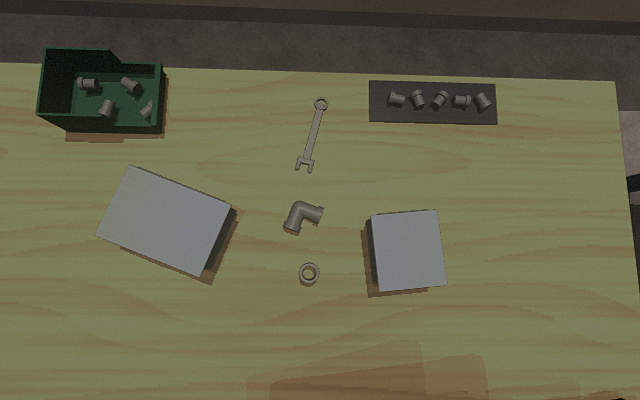

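View pics/side0.png

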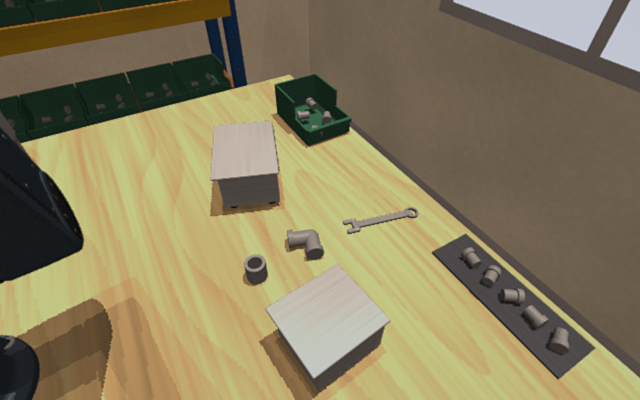

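The top view shows the long box on the left, with its lid corners near (130,165), (232,205), (201,278) and (97,235). The short box is on the right, around (407,250). In the side view the long lid is at about (245,150). Next I'll extract the lid corners in both views and triangulate them.

```bash
cat > h.py <<'E'
import numpy as np,cv2
def ray(c,uv):
    K=c['intrinsics'];T=c['extrinsics'];d=T[:3,:3]@np.linalg.solve(K,[uv[0],uv[1],1.]);return T[:3,3],d
def onz(c,uv,z):
    o,d=ray(c,uv);return o+d*(z-o[2])/d[2]
def P(c): return c['intrinsics']@np.linalg.inv(c['extrinsics'])[:3]
def lid(c,seed,tol):
    im=cv2.GaussianBlur(c['pixels'],(5,5),0);m=np.zeros((402,642),np.uint8)
    cv2.floodFill(im,m,seed,0,(tol,)*3,(tol,)*3,4|cv2.FLOODFILL_FIXED_RANGE|cv2.FLOODFILL_MASK_ONLY|(255<<8))
    m=cv2.morphologyEx(m[1:-1,1:-1],cv2.MORPH_OPEN,np.ones((5,5)))
    k=max(cv2.findContours(m,0,cv2.CHAIN_APPROX_NONE)[0],key=cv2.contourArea)
    q=cv2.approxPolyN(cv2.convexHull(k),4,ensure_convex=True).reshape(-1,2) if hasattr(cv2,'approxPolyN') else None
    return q.astype(float),cv2.contourArea(k),m
E
python3 - <<'E'
from h import *
t=dict(np.load('top0.npz'));s=dict(np.load('side0.npz'))
for tol in(15,22,30):
    print(tol,*[ (q.tolist(),a) for q,a,_ in(lid(t,(165,220),tol),lid(s,(245,155),tol))])
q,_,_=lid(t,(165,220),22)
for z in(.09,.1,.11,.12):
    p=np.array([onz(t,u,z)[:2] for u in q]);print(z,np.linalg.norm(p-np.roll(p,-1,0),axis=1).round(4))
E
```

```text
15 ([[230.0, 204.0], [198.0, 276.0], [94.0, 234.0], [129.0, 165.0]], 8318.5) ([[277.0, 171.0], [211.0, 178.0], [214.0, 126.0], [270.0, 121.0]], 3028.5)
22 ([[231.0, 204.0], [198.0, 276.0], [94.0, 234.0], [129.0, 165.0]], 8472.5) ([[277.0, 171.0], [210.0, 179.0], [214.0, 125.0], [270.0, 120.0]], 3102.0)
30 ([[231.0, 204.0], [199.0, 277.0], [93.0, 234.0], [128.0, 164.0]], 8631.5) ([[278.0, 172.0], [209.0, 179.0], [214.0, 125.0], [271.0, 120.0]], 3216.0)
0.09 [0.1484 0.2129 0.1452 0.2138]
0.1 [0.1463 0.2099 0.1432 0.2108]
0.11 [0.1442 0.2069 0.1411 0.2078]
0.12 [0.1422 0.204  0.1391 0.2048]
```

Run:
```python
from h import *
t=dict(np.load('top0.npz'));s=dict(np.load('side0.npz'))
qt,_,m=lid(t,(165,220),26);qs,_,ms=lid(s,(245,155),26)
# order: right-far... match world: top [rear-right(y-),front-right,front-left,rear-left]
# side view: right = +x, down = -y : [rear,y-],[front,y-],[front,y+],[rear,y+]
X=cv2.triangulatePoints(P(t),P(s),qt.T,qs.T);X=(X[:3]/X[3]).T;print(qt.tolist(),qs.tolist());print(X.round(4))
z=X[:,2].mean();print(z)
for zz in(z,.1):
    p=np.array([onz(t,u,zz) for u in qt]);f=(p[1]+p[2])/2;r=(p[0]+p[3])/2;c=p.mean(0)
    print(zz,'c',c,'front',f,'yaw',np.arctan2(*(r-f)[1::-1]),np.arctan2(-(p[2]-p[1])[0],(p[2]-p[1])[1]))
for zz in(.1,.12): print('short',[onz(t,u,zz)[:2].round(3).tolist() for u in lid(t,(410,250),26)[0]])
v=np.vstack([cv2.resize(s['pixels'][90:220,170:320],None,fx=4,fy=4)]);
for q in qs: cv2.circle(v,tuple(int(a) for a in (q-[170,90])*4),3,(0,0,255),-1)
cv2.imwrite('pics/crop.png',v)
```

```text
[[230.0, 204.0], [199.0, 276.0], [93.0, 234.0], [128.0, 164.0]] [[279.0, 172.0], [210.0, 179.0], [214.0, 125.0], [271.0, 120.0]]
[[0.6183 0.1353 0.1055]
 [0.4819 0.1854 0.1076]
 [0.5568 0.3829 0.1075]
 [0.6907 0.3308 0.1082]]
0.10724129296930938
0.10724129296930938 c [0.58676826 0.25878214 0.10724129] front [0.5197268  0.28422277 0.10724129] yaw -0.3626891691136852 -0.3590431217374884
0.1 c [0.58744838 0.26151894 0.1       ] front [0.51970922 0.28722434 0.1       ] yaw -0.3626891691136851 -0.35904312173748826
short [[0.47, -0.279], [0.458, -0.149], [0.601, -0.135], [0.615, -0.263]]
short [[0.471, -0.271], [0.459, -0.145], [0.599, -0.131], [0.612, -0.256]]
```

View pics/crop.png

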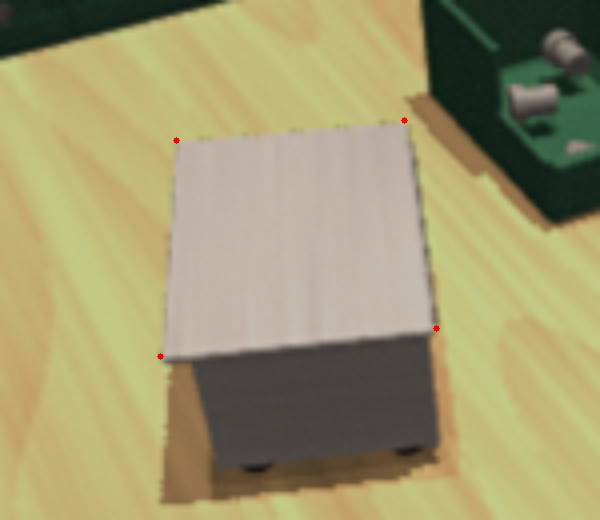

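The lid corners in the crop are clean. Lid top is about 0.10–0.107 m, yaw about −0.361, front-edge middle about (0.520, 0.285) and the press point about (0.543, 0.276). I'll close the gripper and move over with tool x along the box's −x, which suits joint 6.

```bash
cat > g.py <<'E'
import sys,numpy as np
from rig import telemetry
from scipy.spatial.transform import Rotation as R
yaw=-0.361; bx=np.array([np.cos(yaw),np.sin(yaw),0]);by=np.array([-bx[1],bx[0],0])
def rot(phi): # finger pitch below horizontal, deg; tool x ~ -box x when down
    f=np.radians(phi);z=np.array([0,0,-1.])*np.sin(f)+bx*np.cos(f);y=by;return np.c_[np.cross(y,z),y,z]
def rel(p,Rt,s=None):
    s=s or telemetry.read_state();R0=np.array(s['tcp_rot'])
    return (R0.T@(np.array(p)-s['position'])).round(4).tolist(),R.from_matrix(R0.T@Rt).as_rotvec().round(3).tolist()
E
python3 - <<'E'
from g import *
print(rot(90).round(2).tolist())
print(rel([.5,-.22,.25],rot(90)),rel([.543,.276,.25],rot(90)))
E
```

```text
[[-0.94, 0.35, 0.0], [0.35, 0.94, -0.0], [-0.0, 0.0, -1.0]]
([0.4211, -0.2766, -0.0277], [-0.0, -0.003, -2.505]) ([0.5975, -0.7421, -0.0267], [-0.0, -0.003, -2.505])
```

servo_tool --targets '[[[0.42,-0.277,-0.028],[0,-0.001,-1.2]],[[0.42,-0.277,-0.028],[0,-0.001,-1.2]],[[0.42,-0.277,-0.028],[0,-0.001,-1.2]],[[0.42,-0.277,-0.028],[0,-0.001,-1.2]],[[0.42,-0.277,-0.028],[0,-0.001,-1.2]],[[0.42,-0.277,-0.028],[0,-0.001,-1.2]],[[0.42,-0.277,-0.028],[0,-0.001,-1.2]],[[0.42,-0.277,-0.028],[0,-0.001,-1.2]],[[0.42,-0.277,-0.028],[0,-0.001,-1.2]],[[0.42,-0.277,-0.028],[0,-0.001,-1.2]]]' --gripper 0

```text
time_s: 1.35
position: [0.4986, -0.2202, 0.2501]
tcp_rot: [[0.093, 0.996, -0.002], [0.996, -0.093, -0.001], [-0.001, -0.002, -1.0]]
force: [0.2, -0.0, -0.6]
opening: 0.017
```

```bash
python3 -c "
from g import *
s=telemetry.read_state();print(s['time_s'],s['position'],s['joint_positions'],s['opening'])
print(rel([.543,.276,.25],rot(90)),rel([.543,.276,.135],rot(90)))"
```

```text
1.35 [ 0.49862093 -0.2201536   0.25013677] [-35.51956907  22.20057943  91.69962711  -0.10202384  66.15992212
 -30.11777687] 0.0172713778423375
([0.4981, -0.0022, -0.0003], [-0.002, -0.0, -1.303]) ([0.4982, -0.002, 0.1147], [-0.002, -0.0, -1.303])
```

servo_tool --targets '[[[0.498,-0.002,0],[-0.002,0,-1.303]],[[0.498,-0.002,0],[-0.002,0,-1.303]],[[0.498,-0.002,0],[-0.002,0,-1.303]],[[0.498,-0.002,0],[-0.002,0,-1.303]],[[0.498,-0.002,0],[-0.002,0,-1.303]],[[0.498,-0.002,0],[-0.002,0,-1.303]],[[0.498,-0.002,0],[-0.002,0,-1.303]],[[0.498,-0.002,0],[-0.002,0,-1.303]],[[0.498,-0.002,0.0],[-0.002,0,-1.303]],[[0.498,-0.002,0.06],[-0.002,0,-1.303]],[[0.498,-0.002,0.11],[-0.002,0,-1.303]],[[0.498,-0.002,0.11],[-0.002,0,-1.303]]]'

```text
time_s: 2.85
position: [0.5412, 0.2716, 0.1362]
tcp_rot: [[-0.934, 0.358, -0.01], [0.358, 0.934, -0.004], [0.008, -0.007, -1.0]]
force: [0.3, 0.2, -0.5]
opening: 0.007
```

```bash
python3 -c "
from g import *
from rig import eyes
import cv2
s=telemetry.read_state();print(s['time_s'],s['position'],s['joint_positions'],s['opening'],s['force'])
print(rel([.543,.276,.11],rot(90)))
a=eyes.capture('top')['pixels'][110:310,60:300];b=eyes.capture('side')['pixels'][50:250,130:370]
cv2.imwrite('pics/p1.png',cv2.resize(np.hstack([a,b]),(800,333)))
"
```

```text
2.85 [0.54115106 0.27162158 0.13619113] [ 1.61116526e+01  3.50586069e+01  8.89963011e+01 -4.98801197e-02
  5.65286523e+01 -5.28912575e+01] 0.006589766705143694 [ 0.33285821  0.20275732 -0.48872743]
([-0.0004, 0.0049, 0.0262], [-0.007, -0.008, -0.005])
```

View pics/p1.png

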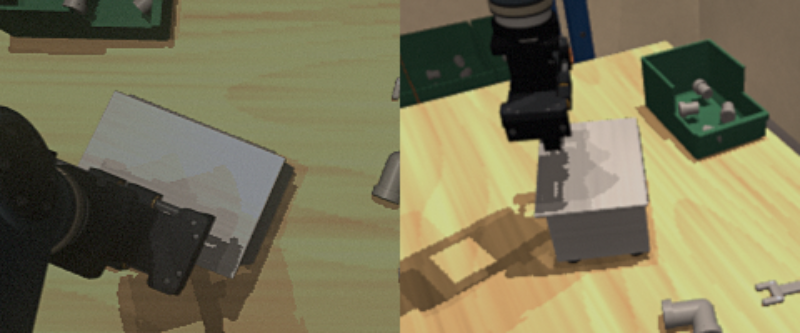

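The fingers sit over the front part of the long lid near mid-length (right view at about (550,150)). I'll lower to near contact, watching the force.

servo_tool --targets '[[[0,0.004,0.012],[-0.007,-0.008,-0.005]],[[0,0.004,0.022],[-0.007,-0.008,-0.005]],[[0,0.004,0.026],[-0.007,-0.008,-0.005]],[[0,0.004,0.026],[-0.007,-0.008,-0.005]]]'

```text
time_s: 3.45
position: [0.5453, 0.2793, 0.114]
tcp_rot: [[-0.937, 0.35, 0.01], [0.35, 0.937, 0.004], [-0.008, 0.007, -1.0]]
force: [-0.1, 0.2, -0.0]
opening: 0.004
```

servo_tool --targets '[[[0.0,-0.002,0.002],[0.007,0.008,0.003]],[[0,-0.002,0.004],[0.007,0.008,0.003]],[[0,-0.002,0.006],[0.007,0.008,0.003]],[[0,-0.002,0.006],[0.007,0.008,0.003]]]'

```text
time_s: 3.95
position: [0.545, 0.2774, 0.1084]
tcp_rot: [[-0.936, 0.353, 0.001], [0.353, 0.936, 0.0], [-0.001, 0.001, -1.0]]
force: [-1.1, -0.2, 1.8]
opening: -0.001
```

servo_tool --targets '[[[0,0,0.001],[0,0,0]],[[0,0,0.002],[0,0,0]],[[0,0,0.002],[0,0,0]]]'

```text
time_s: 4.32
position: [0.545, 0.2774, 0.1065]
tcp_rot: [[-0.936, 0.353, 0.001], [0.353, 0.936, 0.0], [-0.001, 0.001, -1.0]]
force: [-1.6, -0.3, 5.0]
opening: 0.004
```

servo_tool --targets '[[[0,0,0.001],[0,0,0]],[[0,0,0.0015],[0,0,0]],[[0,0,0.0015],[0,0,0]]]'

```text
time_s: 4.7
position: [0.5449, 0.2774, 0.1049]
tcp_rot: [[-0.936, 0.353, 0.001], [0.353, 0.936, 0.0], [-0.001, 0.001, -1.0]]
force: [-1.6, 0.5, 5.3]
opening: 0.004
```

servo_tool --targets '[[[0,0,0.0007],[0,0,0]],[[0,0,0.0007],[0,0,0]]]'

```text
time_s: 4.95
position: [0.5449, 0.2774, 0.1041]
tcp_rot: [[-0.936, 0.353, 0.001], [0.353, 0.936, 0.0], [-0.001, 0.001, -1.0]]
force: [-1.5, -0.1, 5.3]
opening: 0.004
```

servo_tool --targets '[[[0,0,-0.01],[0,0,0]],[[0,0,-0.03],[0,0,0]],[[0,0,-0.06],[0,0,0]],[[0,0,-0.1],[0,0,0]],[[0,0,-0.12],[0,0,0]],[[0.03,0,-0.12],[0,0,0]],[[0.08,0,-0.12],[0,0,0]],[[0.1,0,-0.12],[0,0,0]],[[0.1,0,-0.12],[0,0,0]]]'

```text
time_s: 6.08
position: [0.4505, 0.313, 0.2241]
tcp_rot: [[-0.936, 0.351, 0.001], [0.351, 0.936, 0.0], [-0.001, 0.0, -1.0]]
force: [0.9, -0.6, 0.2]
opening: 0.008
```

```bash
python3 -c "
from g import *
from rig import eyes
import cv2
s=telemetry.read_state();print(s['time_s'],s['position'],s['joint_positions'],s['force'])
ct=eyes.capture('top');cs=eyes.capture('side')
np.savez('top1.npz',**ct);np.savez('side1.npz',**cs)
a=ct['pixels'][110:310,60:300];b=cs['pixels'][50:250,130:370]
cv2.imwrite('pics/p2.png',cv2.resize(np.hstack([a,b]),(800,333)))
"
```

```text
6.075 [0.45051912 0.31299273 0.2240607 ] [ 2.31327194e+01  2.42044395e+01  9.30841854e+01 -3.47889626e-02
  6.26386637e+01 -4.62937124e+01] [ 0.90051446 -0.61005897  0.17572771]
```

View pics/p2.png

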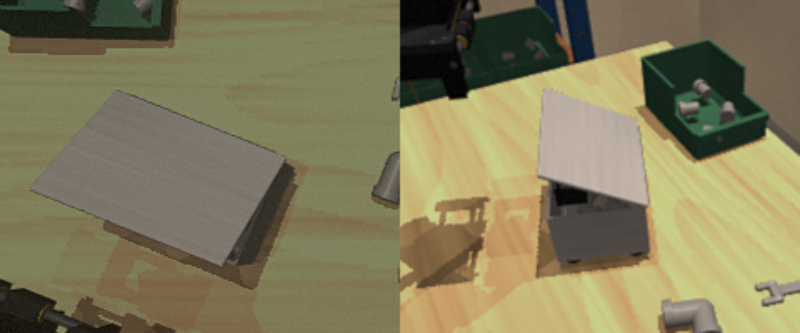

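The lid is ajar: the catch has released and the front edge is lifted. The contact height puts the lid top at about 0.1085 shut, so the hinge is near (0.651, 0.235, 0.1025). I'll plan the tilted approach and the arc.

```bash
cat >> g.py <<'E'
H=np.array([.6507,.2346,.1025])
def W(u,z): return H+u*bx+np.array([0,0,z])
def arc(th,d=.02,off=.0095):
    phi=min(95,50+(np.degrees(th)-27)*.75);f=np.radians(phi)
    e=.14*np.array([-np.cos(th),np.sin(th)]);t=e-off*np.array([np.sin(f),np.cos(f)])+d*np.array([np.cos(f),-np.sin(f)])
    return W(*t),rot(phi),t,phi
E
python3 - <<'E'
from g import *
print(arc(.48)[2:])
print(rel(W(-.2,.04),rot(50)))
# edge check from ajar images, dist to predicted edge
import h
c=dict(np.load('top1.npz'));P=h.P(c)
for y in(-.106,.106):
    p=P@np.r_[H+.14*(-np.cos(.48)*bx+np.sin(.48)*np.array([0,0,1]))+by*y,1];print(p[:2]/p[2])
E
```

```text
(array([-0.11874187,  0.04318552]), np.float64(50.376480624709636))
([-0.0125, -0.0033, 0.0817], [0.002, -0.695, -0.0])
[193.24116313 269.20533129]
[ 77.21481541 222.98342161]
```

The predicted ajar edge corners, (222,265) and (29,188) in the crop, match what the image shows. I'll tilt and move to the pre-insert pose.

servo_tool --targets '[[[-0.006,-0.003,0],[0,-0.17,0]],[[-0.008,-0.003,0.0],[0,-0.34,0]],[[-0.01,-0.003,0.02],[0,-0.52,0]],[[-0.0125,-0.003,0.05],[0.002,-0.695,0]],[[-0.0125,-0.003,0.082],[0.002,-0.695,0]],[[-0.0125,-0.003,0.082],[0.002,-0.695,0]],[[-0.0125,-0.003,0.082],[0.002,-0.695,0]]]'

```text
time_s: 7.05
position: [0.462, 0.3049, 0.1396]
tcp_rot: [[-0.721, 0.353, 0.597], [0.269, 0.935, -0.23], [-0.639, -0.005, -0.769]]
force: [-0.2, -1.0, -0.9]
opening: 0.007
```

```bash
python3 -c "
from g import *
from rig import eyes
import cv2
s=telemetry.read_state();print(s['time_s'],s['position'],W(-.2,.04),s['joint_positions'],s['force'])
print(rel(W(-.126,.04),rot(50)))
for th in np.linspace(.48,1.75,11): print(round(th,2),rel(*arc(th)[:2]))
a=eyes.capture('top')['pixels'][110:310,60:300];b=eyes.capture('side')['pixels'][50:250,130:370]
cv2.imwrite('pics/p3.png',cv2.resize(np.hstack([a,b]),(800,333)))
"
```

```text
7.05 [0.4619938  0.30494221 0.13963807] [0.46359118 0.30524199 0.1425    ] [ 39.56613064  33.88932807 111.76688811 -72.56385099  35.73371332
  32.16943123] [-0.24588484 -0.99875357 -0.89750984]
([-0.0598, 0.0008, 0.046], [-0.004, -0.005, 0.003])
0.48 ([-0.0674, 0.0008, 0.0482], [-0.004, 0.002, 0.003])
0.61 ([-0.0824, 0.0008, 0.0414], [-0.004, 0.097, 0.003])
0.73 ([-0.098, 0.0007, 0.0365], [-0.005, 0.193, 0.003])
0.86 ([-0.1141, 0.0006, 0.0338], [-0.005, 0.288, 0.003])
0.99 ([-0.1303, 0.0006, 0.0332], [-0.005, 0.383, 0.002])
1.12 ([-0.1465, 0.0005, 0.0346], [-0.005, 0.478, 0.002])
1.24 ([-0.1622, 0.0005, 0.0382], [-0.005, 0.574, 0.002])
1.37 ([-0.1774, 0.0004, 0.0437], [-0.005, 0.669, 0.002])
1.5 ([-0.1916, 0.0004, 0.0511], [-0.005, 0.764, 0.001])
1.62 ([-0.2053, 0.0004, 0.062], [-0.005, 0.781, 0.001])
1.75 ([-0.2176, 0.0004, 0.0748], [-0.005, 0.781, 0.001])
```

View pics/p3.png

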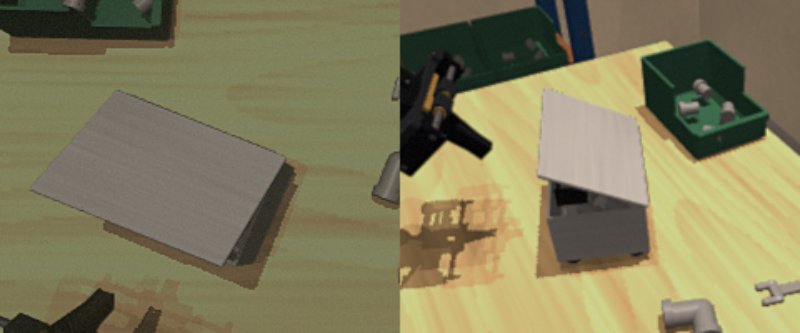

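The tilted fingers are in front of the raised edge and below it. I'll insert them now, watching joint 4 (−72.6 against the −82 limit).

servo_tool --targets '[[[-0.015,0.001,0.012],[-0.004,0,0.003]],[[-0.03,0.001,0.023],[-0.004,0,0.003]],[[-0.045,0.001,0.035],[-0.004,0,0.003]],[[-0.056,0.001,0.044],[-0.004,0,0.003]],[[-0.06,0.001,0.046],[-0.004,0,0.003]],[[-0.06,0.001,0.046],[-0.004,0,0.003]]]'

```text
time_s: 7.9
position: [0.5331, 0.2793, 0.145]
tcp_rot: [[-0.717, 0.354, 0.6], [0.274, 0.935, -0.224], [-0.641, 0.004, -0.768]]
force: [-0.5, -0.3, 0.2]
opening: 0.005
```

```bash
python3 -c "
from g import *
from rig import eyes
import cv2
s=telemetry.read_state();print(s['time_s'],s['position'],W(-.126,.04),s['joint_positions'],s['force'])
for th in np.linspace(.48,1.75,12): print(round(th,2),rel(*arc(th)[:2]))
a=eyes.capture('top')['pixels'][110:310,60:300];b=eyes.capture('side')['pixels'][50:250,130:370]
cv2.imwrite('pics/p4.png',cv2.resize(np.hstack([a,b]),(800,333)))
"
```

```text
7.9 [0.53307216 0.27933827 0.14501481] [0.53282145 0.27910445 0.1425    ] [ 31.83827476  34.37806938 108.03577142 -72.72716863  32.07617878
  24.99827586] [-0.45486001 -0.31041455  0.18666826]
0.48 ([-0.0059, -0.0003, 0.004], [0.002, 0.004, -0.003])
0.6 ([-0.0194, -0.0002, -0.0022], [0.003, 0.091, -0.003])
0.71 ([-0.0336, -0.0002, -0.0068], [0.003, 0.177, -0.003])
0.83 ([-0.0481, -0.0001, -0.0097], [0.003, 0.264, -0.003])
0.94 ([-0.0629, -0.0001, -0.0109], [0.003, 0.35, -0.003])
1.06 ([-0.0776, -0.0, -0.0103], [0.003, 0.437, -0.002])
1.17 ([-0.0922, -0.0, -0.008], [0.003, 0.524, -0.002])
1.29 ([-0.1063, 0.0, -0.004], [0.003, 0.61, -0.002])
1.4 ([-0.1198, 0.0001, 0.0016], [0.003, 0.697, -0.002])
1.52 ([-0.1326, 0.0001, 0.0088], [0.004, 0.783, -0.002])
1.63 ([-0.1449, 0.0001, 0.0192], [0.004, 0.783, -0.002])
1.75 ([-0.156, 0.0001, 0.031], [0.004, 0.783, -0.002])
```

View pics/p4.png

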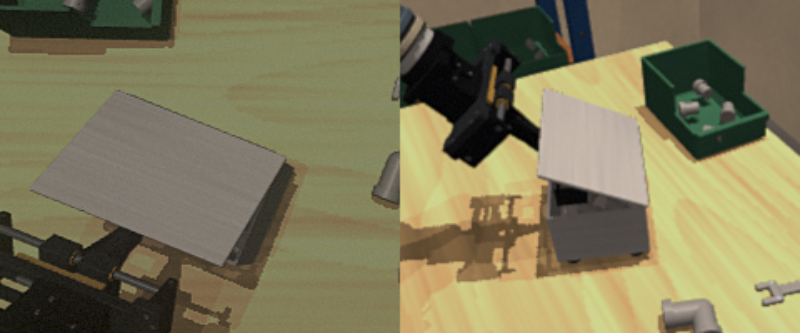

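The fingertips are under the front edge near mid-length and nothing is in contact. First part of the arc:

servo_tool --targets '[[[-0.006,0,0.004],[0.002,0.004,-0.003]],[[-0.019,0,-0.002],[0.003,0.09,-0.003]],[[-0.034,0,-0.007],[0.003,0.18,-0.003]],[[-0.048,0,-0.01],[0.003,0.265,-0.003]],[[-0.063,0,-0.011],[0.003,0.35,-0.003]],[[-0.078,0,-0.01],[0.003,0.44,-0.002]],[[-0.078,0,-0.01],[0.003,0.44,-0.002]]]'

```text
time_s: 8.88
position: [0.586, 0.26, 0.2043]
tcp_rot: [[-0.903, 0.355, 0.242], [0.344, 0.935, -0.088], [-0.257, 0.003, -0.966]]
force: [-0.0, 1.1, -0.2]
opening: 0.005
```

```bash
python3 -c "
from g import *
from rig import eyes
import cv2
s=telemetry.read_state();print(s['time_s'],s['position'],arc(1.06)[0],s['joint_positions'],s['force'])
for th in np.linspace(1.06,1.8,8): print(round(th,2),rel(*arc(th)[:2]))
a=eyes.capture('top')['pixels'][110:310,60:300];b=eyes.capture('side')['pixels'][50:250,130:370]
cv2.imwrite('pics/p5.png',cv2.resize(np.hstack([a,b]),(800,333)))
"
```

```text
8.875 [0.58595618 0.25997104 0.20434594] [0.58282063 0.26022751 0.20287372] [ 18.36319997  29.24225919  89.36972616 -12.01229129  50.2340317
 -43.9966591 ] [-8.19938424e-04  1.06787027e+00 -2.34988867e-01]
1.06 ([0.0033, -0.0009, 0.0006], [0.003, 0.004, -0.003])
1.17 ([-0.0097, -0.0008, -0.0031], [0.003, 0.083, -0.003])
1.27 ([-0.0229, -0.0008, -0.0054], [0.003, 0.162, -0.003])
1.38 ([-0.0363, -0.0007, -0.0062], [0.003, 0.241, -0.003])
1.48 ([-0.0497, -0.0007, -0.0056], [0.003, 0.321, -0.003])
1.59 ([-0.0637, -0.0007, -0.0028], [0.003, 0.347, -0.003])
1.69 ([-0.0777, -0.0006, 0.0021], [0.003, 0.347, -0.003])
1.8 ([-0.0911, -0.0006, 0.0083], [0.003, 0.347, -0.003])
```

View pics/p5.png

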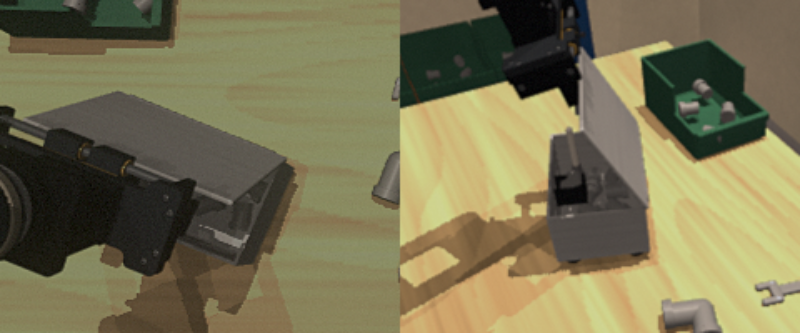

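The lid is raised to about 60° on the fingers. I'll push it on past upright and finish near 1.75.

servo_tool --targets '[[[-0.01,-0.001,-0.003],[0.003,0.08,-0.003]],[[-0.023,-0.001,-0.005],[0.003,0.16,-0.003]],[[-0.036,-0.001,-0.006],[0.003,0.24,-0.003]],[[-0.05,-0.001,-0.006],[0.003,0.32,-0.003]],[[-0.064,-0.001,-0.003],[0.003,0.347,-0.003]],[[-0.078,-0.001,0.002],[0.003,0.347,-0.003]],[[-0.087,-0.001,0.006],[0.003,0.347,-0.003]],[[-0.087,-0.001,0.006],[0.003,0.347,-0.003]],[[-0.087,-0.001,0.006],[0.003,0.347,-0.003]]]'

```text
time_s: 10.1
position: [0.6618, 0.2297, 0.2187]
tcp_rot: [[-0.933, 0.35, -0.087], [0.349, 0.937, 0.029], [0.092, -0.004, -0.996]]
force: [0.6, -1.3, 0.1]
opening: -0.0
```

```bash
python3 -c "
from g import *
from rig import eyes
import cv2
s=telemetry.read_state();print(s['time_s'],s['position'],arc(1.76)[0],s['joint_positions'],s['force'])
a=eyes.capture('top')['pixels'][110:310,60:300];b=eyes.capture('side')['pixels'][50:250,130:370]
cv2.imwrite('pics/p6.png',cv2.resize(np.hstack([a,b]),(800,333)))
"
```

```text
10.1 [0.66176269 0.22967388 0.21873949] [0.66484897 0.22925813 0.22090569] [  8.95702837  38.46157001  66.55875376   2.44882258  79.69232233
 -61.08667438] [ 0.63226686 -1.30629274  0.12753244]
```

View pics/p6.png

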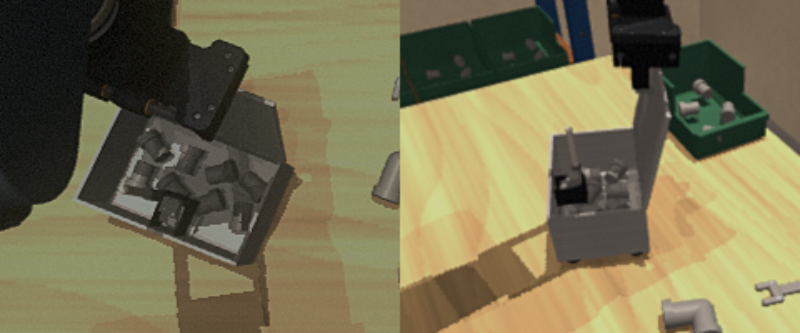

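The lid is past upright and leaning back, with no contact force. I'll withdraw backward and up, then check.

servo_tool --targets '[[[0.02,0,0],[0,0,0]],[[0.06,0,0],[0,0,0]],[[0.11,0,-0.02],[0,0,0]],[[0.16,0,-0.05],[0,0,0]],[[0.21,0,-0.08],[0,0,0]],[[0.25,0,-0.1],[0,0,0]],[[0.25,0,-0.1],[0,0,0]],[[0.25,0,-0.1],[0,0,0]],[[0.25,0,-0.1],[0,0,0]]]'

```text
time_s: 11.32
position: [0.4387, 0.3132, 0.3401]
tcp_rot: [[-0.932, 0.351, -0.088], [0.35, 0.936, 0.028], [0.092, -0.004, -0.996]]
force: [0.1, -0.3, -0.2]
opening: 0.003
```

```bash
python3 -c "
from g import *
from rig import eyes
import cv2,h
s=telemetry.read_state();print(s['time_s'],s['position'],s['force'],np.abs(s['qvel']).max())
c=eyes.capture('top');d=eyes.capture('side');v=d['pixels'].copy()
for th in(1.65,1.85):
  for k,q in((c,0),(d,1)):
    for y in(-.106,.106):
      p=h.P(k)@np.r_[H+.14*(-np.cos(th)*bx+np.sin(th)*np.array([0,0,1]))+by*y,1];print(th,q,(p[:2]/p[2]).round(1)-([60,110] if q==0 else [130,50]))
for n,k in(('top',c),('side',d)):
  o=np.load(n+'0.npz')['pixels'];df=cv2.absdiff(o,k['pixels']).max(2);
  print(n,df[85:300,285:500].max() if n=='top' else df[190:390,240:600].max(), (df>40).sum())
a=c['pixels'][60:310,60:460];b=v[50:300,130:430]
cv2.imwrite('pics/p7.png',np.hstack([a,b]))
"
```

```text
11.325 [0.43871049 0.3131878  0.3400632 ] [ 0.08742058 -0.3419282  -0.16744765] 0.35664047077210287
1.65 0 [155.5  77.6]
1.65 0 [28.5 27.5]
1.65 1 [146.3  67.7]
1.65 1 [138.7  19.3]
1.85 0 [163.4  62.1]
1.85 0 [38.4 12.9]
1.85 1 [160.6  68.7]
1.85 1 [150.6  20.5]
top 20 17568
side 108 28841
```

View pics/p7.png

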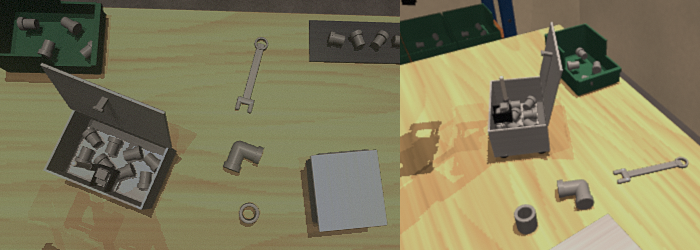

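```bash
python3 -c "
from rig import order;print(order.hand_in())"
```

```text
the job is handed in; nothing more can be done
None
```

The long box (the one on the left) is open and the job was handed in at about 11.4 s of the 51 s limit.

**What I did:** I pressed the long lid near its front edge with the closed fingers, at about 5 N. Withdrawing let it spring ajar, and the pictures confirmed it. I then put the tilted fingertips under the front edge, swung the lid past upright and pulled back clear.

**Last checks:**
- **Lid:** the final top view shows it leaning back past upright. Its front-edge corners are roughly where I predicted for the 1.85 stop: one within about 5 px, the other about 15 px off and further open. I read these by eye, and there is no direct reading of the lid angle.
- **Short box and loose parts:** the top view of this area differs from the first picture only at noise level (at most 20 of 255), so the short box is still shut and the fittings and spanner lie where they were. The same check in the side view was inconclusive: it showed larger differences (up to 108). I put those down to the opened box and shadows inside the compared area, but did not look into it.
- **Forces:** the tool force was about zero after withdrawal. The highest I read at the end of any move was about 5.5 N, at the press.

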